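Lock the tilt of the page rest with its hitch pin

TASK

Lock the tilting page rest. Take the hitch pin from its wooden block, stand it point down in the hole on top of the rest's bearing block, where it stops on the axle, and let go; then turn the axle slowly with the lever, away from the robot, until the pin drops through the hidden cross-hole, without forcing the lever. Finally press the pin down gently until its head is fully home on the block, leaving the stapler, eraser and clip tin where they are.

Things in the scene. Friction and masses are not known exactly. Their poses are not given: they have to be found in the camera images.
- rest: tilting page rest, fixed to the worktop: dark base plate 120 x 130 x 10 mm carrying a grey bearing block 52 x 60 mm, 104 mm high, with an aluminium top. Origin: centre of the base's underside, straight below the pin hole. x away from the robot (turned by up to 0.3 rad), y along the axle to the left, z up. Over 120 N in all at the pin's contacts spoils it
- axle_centre (a point): point on the axle's axis below the pin hole, 70 mm above the worktop. The axle is 30 mm thick and lies along the rest's y; lever on its right (-y) end, metal page board on its left (42 to 152 mm from here, up to 100 mm from the axis, turns along). Its one cross-hole, 12 mm wide, is right here inside the block, square to the axis; its angle to the lever cannot be seen and differs every time
- bush_mouth (a point): mouth of the upright pin hole in the middle of the block's top, 104 mm above the worktop; the hole is 11.6 mm wide and 18 mm deep, and the axle's surface lies 19 mm below the mouth. Axes as the rest's
- catch (a point): on the pin hole's line 50 mm above the worktop, inside the block below the axle: two spring balls that grip the pin's end. The pin drops onto them by its own weight; pushing it the last 15 mm past them takes 8 to 14 N (up to 20 N while the lever is still held hard against the pin), and they then hold it
- lever_grip (a point): middle of the lever's smooth round black grip: a bar 12 mm thick, 52 mm long, parallel to the axle, 60 mm from its axis, 78 mm right (-y) of the pin hole; the lever's flat arm begins 28 mm left of this point. Best caged between the fingers, not clamped. At the start it leans 0.55 to 0.85 rad from upright toward the robot
- axle: axle with lever and board, turning about its y axis (the rest's y); origin at axle_centre, z from there along the lever. Stops 1.0 rad either side of upright, stays where left; drag 2 to 4 N at the grip (8 N pushed level, leaning far). The hole lines up 0 to 0.7 rad past upright; the pin drops up to 0.1 before that and blocks the lever 0.1 to 0.25 after. 10 N above the drag is then too much
- pin: steel hitch pin, at first upright in the wooden block, point on the worktop: shank 10 mm thick, 70 mm long, tapered point (4 mm at the tip, full thickness 8 mm up), round head 20 mm thick, 16 mm high, about 70 g. Origin: its point; z toward the head. Height of the point above the worktop: 85 mm standing on the axle in the hole, about 49 mm dropped through, 34 mm home
- park: dark wooden block 46 x 46 x 40 mm on the worktop, fixed, with an upright hole 12 mm wide right through. Origin: centre of its underside; z up
- pin_shoulder (a point): on the pin's axis at the underside of its head, 70 mm from the point; home, it lies in the plane of the block's top
- pin_top (a point): centre of the top of the pin's head, 86 mm from the point
- stapler: dark blue stapler on the worktop, 38 x 150 x 44 mm, origin at the centre of its underside; a bystander
- eraser: blue and white eraser on the worktop, 19 x 42 x 12 mm, origin at the centre of its underside; a bystander
- clip_tin: round open grey tin on the worktop, 68 mm wide and 20 mm high, origin at the centre of its underside; a bystander

How it is judged:
By the outcome, as a careful person would: the job done as asked, in the order asked, and still so for the second after the job is handed in, with the robot touching nothing.
It also fails if it takes over 64 s, if anything falls off the work surface, if the arm or the gripper's body presses on something with over 40 N, if the wrist force passes 120 N, or if a joint passes its speed limit or range.

ROBOT

A 7-joint arm with a two-finger parallel gripper is mounted at the origin on a cart in front of the work surface, level with it; the furniture and walls round the work are solid. World frame = base frame: x ahead of the robot, y to its left, z up, the work surface at z = 0. Lengths are in m, angles in rad, forces in N, time in s.
With the tool pointing down it reaches from about 0.4 to 0.85 m from the base axis. Payload 4.5 kg.
Tool frame: the origin (TCP) lies at the very end of the fingers, on their centre line; the grasp point (between the pads) lies 19 mm behind it (grip_point_offset is the distance from the TCP to the grasp point, in m); z points along the fingers, y is the line along which they close (so a half turn about z gives the same grasp; the last joint's range is limited). The gripper opens to 88 mm and grips with 3 to 60 N. Pads are 18 mm wide; open, the fingers measure 123 mm over their backs; the gripper's body (75 mm by 187 mm) begins 45 mm behind the grasp point.
Start: joints at [1.337, 0.689, -0.195, 1.565, 0.157, 0.902, -0.215], TCP at [0.165, -0.603, 0.239] pointing down, gripper open.
Joint ranges: [-3.01, 3.01], [-0.46, 2.08], [-1.47, 1.51], [0.13, 2.56], [-1, 4.14], [0.04, 2.09], [-2.66, 2.66]. Speed limits (rad/s): [2.57, 2.57, 3.14, 3.14, 3.14, 3.14, 3.14].

INTERFACE

Orientations are given as a unit quaternion [x, y, z, w].
In Python, from plant import get_state, snapshot, camera_params, finish_job, grip_point_offset gives the robot as it stands.
- The arm moves only by the shell command python3 -m handwheel [FORCE], which reads ROWS from standard input. ROWS is a JSON list of rows, 1 to 10 of them, each an object with the fields aperture (the opening from 0.0 (shut) to 1.0 (fully open)), tx, ty, tz (the shift in shares of 0.75 m (1.0 is 0.75 m)), rx, ry, rz (a rotation vector in normalised numbers (1 is 4 rad)); a field left out counts as zero (the opening has to be given); each row is the pose to reach, as a shift and turn from the pose commanded when the command began, along the tool's axes at that moment; what a row does not reach only later rows make up. A row lasts 1/10 s, in which the tool goes at most 0.05 m and 0.15 rad, less where a joint would pass 70% of its speed; a pose out of reach is approached as far as the arm can. The fingers move at their own pace and stop on an object; FORCE is the grip in N (left out, the last holds). Time passes only in rows, so rows that do not move let the fingers close. It prints the time, the measured TCP pose, the force, the opening and the grip force at its end. Shift and turn numbers lie between -1 and 1, and a call with a number outside is refused. Input that does not fit is refused with a message, and nothing moves.
- get_state(): the state, without advancing time (a new reading comes with each control period).
- snapshot(name): name is "side" or "top" or "wrist"; returns (picture, depth): 480x640x3 uint8, red, green, blue; 480x640 float32, m along the optical axis (not along the pixel's ray), 0 where there is no reading.
- camera_params(name): a dict with "fx", "fy", "cx", "cy" (pixels), "k1" (the pictures are not rectified: a ray, as slopes to the right and down, at radius r is drawn at 1 + k1 r^2 times it, then the intrinsics apply), "rvec" (rotation vector, rad) and "tvec" (3), from world to camera coordinates, as OpenCV has them. Camera axes: x right, y down, z forward; pixel columns grow to the right and rows downward; lengths in m; the calibration is good to about 2 mm. A picture is of the moment at which its call begins: read the wrist's pose just before it. camera_params takes no time and is no camera call; for the wrist camera it gives the pose at the moment of the call.
- finish_job(): hands the job in; it is judged then, once.
The state is a dict: "clock": time; "q": joint angles; "qd": joint speeds; "joint_torque": joint torques, N m; "tool_pos": TCP position; "eef_rot": TCP orientation; "contact_force": force on the tool from outside, world axes, zero at the start; "moment": the same for the moment, N m; "opening": opening from 0.0 (shut) to 1.0 (fully open); "finger_force": force on a finger pad.
Only numpy, scipy, OpenCV 4.12 (cv2) and the standard library are available. Lean on these libraries where they do the work, as an engineer would, in place of code of your own. Each camera call takes 0.05 s, during which the arm holds its last target. There are 200 camera calls.

## Working session

There is one attempt and no reset: what is moved stays moved. The work goes in short steps, Python scripts to look and compute and a shell command to move; the robot and the scene stay as the last step left them, time stands still between calls to the robot, and variables do not carry over. Pictures are saved under pics/ and viewed, at most 10 in all, crops included, and the job is handed in when it is done.

```bash
ls; mkdir -p pics; cat > h.py <<'E'
import numpy as np, cv2
from plant import get_state, snapshot, camera_params, finish_job, grip_point_offset
from scipy.spatial.transform import Rotation as R
def cloud(name):
    p=camera_params(name); im,d=snapshot(name)
    K=np.array([[p['fx'],0,p['cx']],[0,p['fy'],p['cy']],[0,0,1.]])
    v,u=np.mgrid[0:480,0:640]
    # 2-coef: distorted = ray*(1+k1 r^2)
    n=cv2.undistortPoints(np.stack([u,v],-1).reshape(-1,1,2).astype(np.float64),K,np.array([p['k1'],0,0,0.])).reshape(480,640,2)
    c=np.dstack([n[...,0]*d,n[...,1]*d,d])
    Rm=R.from_rotvec(np.ravel(p['rvec'])).as_matrix()
    w=(c-np.ravel(p['tvec']))@Rm
    w[d==0]=np.nan
    return im,d,w
def save(im,f): cv2.imwrite(f,im[...,::-1])
def project(name,P):
    p=camera_params(name)
    K=np.array([[p['fx'],0,p['cx']],[0,p['fy'],p['cy']],[0,0,1.]])
    return cv2.projectPoints(np.atleast_2d(np.array(P,float)),np.array(p['rvec'],float),np.array(p['tvec'],float),K,np.array([p['k1'],0,0,0.]))[0].reshape(-1,2)
def tool(P,quat=None):
    s=get_state(); return R.from_quat(s['eef_rot']).inv().apply(np.array(P)-s['tool_pos'])
E
python3 - <<'E'
from h import *
np.set_printoptions(precision=4,suppress=True)
s=get_state();print(s['clock'],s['tool_pos'],s['eef_rot'],s['contact_force'],s['opening'],grip_point_offset() if callable(grip_point_offset) else grip_point_offset)
print(R.from_quat(s['eef_rot']).as_matrix())
for n in ['top','side']:
    im,d,w=cloud(n); save(im,f'pics/{n}0.png'); np.savez(f'{n}0.npz',im=im,w=w,d=d)
E
```

```text
pics
0.0 [ 0.1652 -0.6021  0.2379] [ 0.991   0.1336 -0.0002 -0.0009] [-0.0094  0.6761  0.1424] 0.9993130831282993 0.0187
[[ 0.9643  0.2647 -0.0006]
 [ 0.2647 -0.9643  0.0018]
 [-0.0001 -0.0019 -1.    ]]
```

View pics/top0.png

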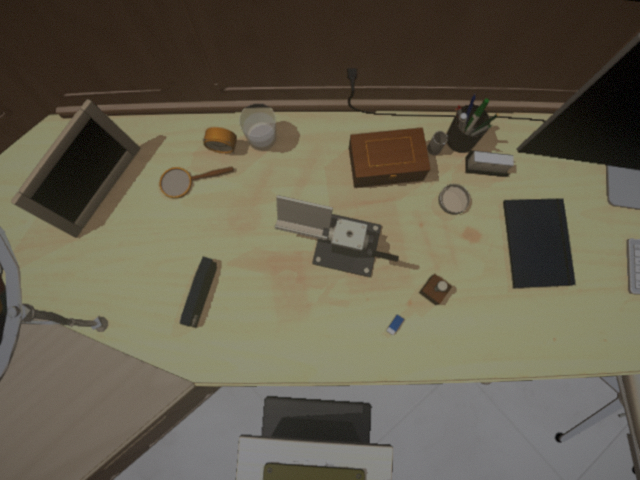

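View pics/side0.png

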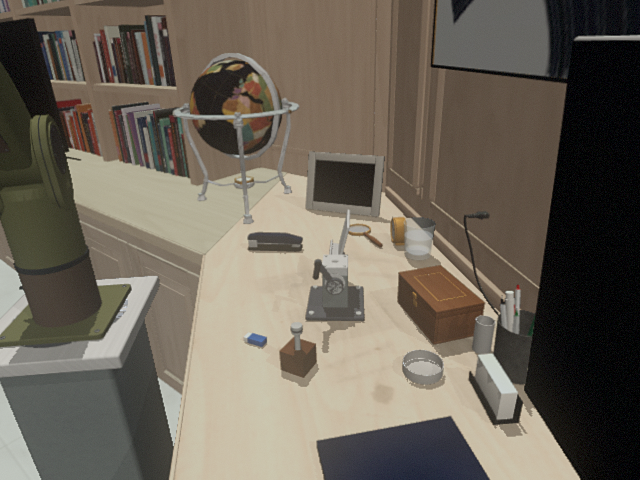

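The top view shows the rest's block top at (349,234), the lever grip at (385,256), the pin head at (442,287) on the park block, the eraser at (396,324), the tin at (454,199) and the stapler at (199,291). The side view shows the pin standing at (297,330).

```bash
python3 - <<'E'
from h import *
np.set_printoptions(precision=4,suppress=True)
def rect(P):
    (c,sz,a)=cv2.minAreaRect((P[:,:2]*1000).astype(np.float32)); return np.array(c)/1000,sz,a
for n,boxes in [('top',dict(block=(325,212,375,256),pin=(430,275,455,300),base=(308,210,386,280),lever=(372,240,402,268))),('side',dict(block=(318,245,352,300),pin=(285,318,308,352),lever=(308,255,325,285)))]:
    z=np.load(n+'0.npz'); w=z['w']
    for k,(a,b,c,e) in boxes.items():
        P=w[b:e,a:c].reshape(-1,3); P=P[~np.isnan(P[:,0])]
        lo,hi=dict(block=(.098,.110),pin=(.078,.095),base=(.006,.015),lever=(.07,.16))[k]
        Q=P[(P[:,2]>lo)&(P[:,2]<hi)]
        print(n,k,len(Q),Q.mean(0),np.median(Q,0),Q.min(0),Q.max(0),rect(Q) if len(Q)>4 else '')
        if k=='pin':
            Q=P[(P[:,2]>.035)&(P[:,2]<.045)];print(' park',len(Q),Q.mean(0),rect(Q))
    if n=='top':
        for u,v in [(349,234),(442,287),(385,256),(349,233)]: print(u,v,w[v,u])
im=np.load('top0.npz')['im'];save(cv2.resize(im[200:310,300:460],None,fx=5,fy=5,interpolation=cv2.INTER_CUBIC),'pics/top0c.png')
E
```

```text
top block 786 [ 0.5666 -0.04    0.1043] [ 0.5669 -0.0407  0.1044] [ 0.5369 -0.0851  0.098 ] [0.5978 0.009  0.1098] (array([ 0.5675, -0.0382]), (99.01951599121094, 53.01884078979492), 80.99645233154297)
top pin 81 [ 0.477  -0.2314  0.0857] [ 0.4765 -0.2315  0.0862] [ 0.4689 -0.2424  0.0786] [ 0.4865 -0.2213  0.0902] (array([ 0.4772, -0.2321]), (18.291261672973633, 17.42477035522461), 48.00577163696289)
 park 299 [ 0.4779 -0.2342  0.0406] (array([ 0.4774, -0.2335]), (46.92306137084961, 46.50825500488281), 61.680233001708984)
top base 1571 [ 0.5491 -0.042   0.0103] [ 0.5365 -0.0427  0.0102] [ 0.49   -0.1182  0.0061] [0.6449 0.0319 0.015 ] (array([ 0.5685, -0.0411]), (129.75563049316406, 177.11416625976562), 79.92572021484375)
top lever 174 [ 0.5239 -0.1092  0.1244] [ 0.5227 -0.1088  0.1257] [ 0.5137 -0.1359  0.087 ] [ 0.5608 -0.0848  0.1301] (array([ 0.5285, -0.1037]), (65.59719848632812, 32.08396530151367), 50.23208999633789)
349 234 [ 0.5712 -0.0411  0.0833]
442 287 [ 0.4741 -0.2315  0.0888]
385 256 [ 0.5223 -0.1108  0.1242]
349 233 [ 0.5729 -0.0409  0.0846]
side block 424 [ 0.5655 -0.0459  0.1031] [ 0.5659 -0.0471  0.1032] [ 0.5328 -0.0876  0.0981] [0.596  0.0406 0.1099] (array([ 0.5697, -0.0247]), (135.5292205810547, 52.378238677978516), 79.70065307617188)
side pin 99 [ 0.4776 -0.2351  0.0836] [ 0.4775 -0.2367  0.0845] [ 0.4676 -0.2436  0.0782] [ 0.4875 -0.222   0.0869] (array([ 0.4775, -0.2326]), (19.035030364990234, 18.75473403930664), 31.005746841430664)
 park 239 [ 0.4761 -0.2282  0.0394] (array([ 0.4758, -0.2233]), (42.670021057128906, 38.13497543334961), 85.91158294677734)
side lever 225 [ 0.5304 -0.091   0.1142] [ 0.5295 -0.0853  0.1213] [ 0.5137 -0.1367  0.0709] [ 0.5481 -0.0095  0.1294] (array([ 0.5325, -0.0731]), (129.75833129882812, 19.418062210083008), 81.39442443847656)
```

View pics/top0c.png

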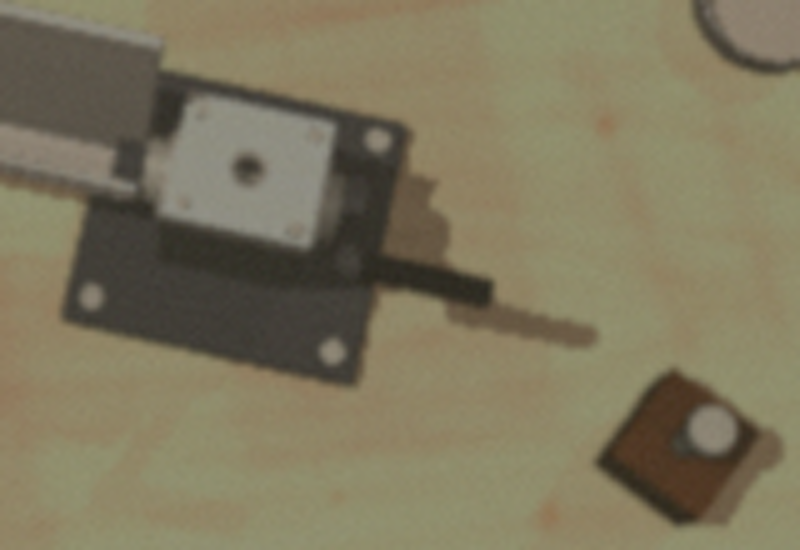

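The crop shows the hole at crop (248,170), which is full pixel (349.6,234), and the pin head at crop (712,431). The rest is turned about -0.17 rad.

```bash
cat >> h.py <<'E'
def ray(name,u,v,z):
    p=camera_params(name)
    K=np.array([[p['fx'],0,p['cx']],[0,p['fy'],p['cy']],[0,0,1.]])
    n=cv2.undistortPoints(np.array([[[u,v]]],float),K,np.array([p['k1'],0,0,0.])).ravel()
    Rm=R.from_rotvec(np.ravel(p['rvec'])).as_matrix(); C=-Rm.T@np.ravel(p['tvec']); d=Rm.T@np.array([n[0],n[1],1])
    return C+d*(z-C[2])/d[2]
E
python3 - <<'E'
from h import *
np.set_printoptions(precision=4,suppress=True)
z=np.load('top0.npz'); w=z['w']; im=z['im'].astype(float)
# darkest centroid for hole
g=im.mean(2); sub=g[228:241,343:357]; wt=np.clip(np.median(sub)-15-sub,0,None); v,u=np.mgrid[228:241,343:357]
uh,vh=(u*wt).sum()/wt.sum(),(v*wt).sum()/wt.sum(); print('hole',uh,vh,ray('top',uh,vh,.104),ray('top',uh,vh,.098))
B=w[215:256,325:372].reshape(-1,3);B=B[(abs(B[:,2]-.104)<.004)&(abs(B[:,1]+.041)<.036)]
print('block',cv2.minAreaRect((B[:,:2]*1000).astype(np.float32)),np.mean([B.min(0),B.max(0)],0))
for k,c in {'tl':(186,93),'tr':(336,122),'br':(308,250),'bl':(158,216)}.items(): print(k,ray('top',300+c[0]/5,200+c[1]/5,.104))
for k,c in {'btr':(377,140),'bbr':(333,352),'bbl':(91,296)}.items(): print(k,ray('top',300+c[0]/5,200+c[1]/5,.012))
print('head',ray('top',300+712/5,200+431/5,.086), ray('side',297,325,.086))
P=w[240:270,370:402].reshape(-1,3);P=P[(P[:,2]>.11)];L=P[P[:,1]<-.09]
(vx,vy,x0,y0)=cv2.fitLine((L[:,:2]).astype(np.float32),cv2.DIST_HUBER,0,.01,.01).ravel(); print('bar dir',np.arctan2(vx,-vy) if vy<0 else np.arctan2(-vx,vy),L.mean(0),L.max(0),L[:,1].min())
Bd=w[190:245,270:333].reshape(-1,3);Bd=Bd[Bd[:,2]>.03];print('board',Bd.min(0),Bd.max(0),len(Bd))
for n in ['top','side']:
    p=camera_params(n);print(n,-R.from_rotvec(np.ravel(p['rvec'])).as_matrix().T@np.ravel(p['tvec']))
E
```

```text
hole 349.0945406125167 233.26924101198404 [ 0.5676 -0.0402  0.104 ] [ 0.5691 -0.0405  0.098 ]
block ((567.084228515625, -40.4354248046875), (60.027095794677734, 53.06269454956055), 80.84053802490234) [ 0.5673 -0.0402  0.104 ]
tl [ 0.5962 -0.0149  0.104 ]
tr [ 0.5882 -0.0754  0.104 ]
br [ 0.5354 -0.0666  0.104 ]
bl [ 0.5451 -0.0067  0.104 ]
btr [ 0.606  -0.1016  0.012 ]
bbr [ 0.5108 -0.0866  0.012 ]
bbl [0.5284 0.0188 0.012 ]
head [ 0.4761 -0.233   0.086 ] [ 0.4794 -0.2344  0.086 ]
bar dir -0.17249091 [ 0.5222 -0.113   0.1257] [ 0.5317 -0.0908  0.1301] -0.13590838109125528
board [ 0.5462 -0.0078  0.0655] [0.6192 0.1102 0.1665] 1932
top [0.3396 0.0045 1.0315]
side [ 0.4703 -0.8621  0.5139]
```

```bash
cat > go.py <<'E'
# measure: shift+turn in present tool axes to reach TCP at x y z, tool y along rest x
import sys; from h import *
PSI=-0.163
def goal(P,pitch=0):
    c,s=np.cos(PSI),np.sin(PSI)
    T=np.column_stack([[-s,c,0],[c,s,0],[0,0,-1.]])
    st=get_state(); R0=R.from_quat(st['eef_rot'])
    return R0.inv().apply(np.array(P)-st['tool_pos']), (R0.inv()*R.from_matrix(T)).as_rotvec()
if __name__=='__main__':
    np.set_printoptions(precision=4,suppress=True); print(*goal([float(a) for a in sys.argv[1:4]]),get_state()['clock'])
E
python3 go.py .4773 -.2325 .15; python3 go.py .4773 -.2325 .058
```

```text
[ 0.3988 -0.2738  0.0884] [-0.0015 -0.0008 -1.1399] 0.1
[ 0.3988 -0.2737  0.1804] [-0.0015 -0.0008 -1.1399] 0.1
```

The rows are not in the units I measure in: shifts go in shares of 0.75 m and turns go in shares of 4 rad. I convert before sending: 0.3988 m / 0.75 = 0.5317, -0.2738 m / 0.75 = -0.3651, -1.14 rad / 4 = -0.285.

```bash
echo '[{"aperture":0.5, "tx":0.2667, "ty":-0.1827, "tz":0.04, "rz":-0.1425}, {"aperture":0.5, "tx":0.5317, "ty":-0.3651, "tz":0.08, "rx":-0.0004, "ry":-0.0002, "rz":-0.285}, {"aperture":0.5, "tx":0.5317, "ty":-0.3651, "tz":0.1179, "rx":-0.0004, "ry":-0.0002, "rz":-0.285}, {"aperture":0.5, "tx":0.5317, "ty":-0.3651, "tz":0.1179, "rx":-0.0004, "ry":-0.0002, "rz":-0.285}, {"aperture":0.5, "tx":0.5317, "ty":-0.3651, "tz":0.1179, "rx":-0.0004, "ry":-0.0002, "rz":-0.285}, {"aperture":0.5, "tx":0.5317, "ty":-0.3651, "tz":0.1179, "rx":-0.0004, "ry":-0.0002, "rz":-0.285}, {"aperture":0.5, "tx":0.5317, "ty":-0.3651, "tz":0.1179, "rx":-0.0004, "ry":-0.0002, "rz":-0.285}, {"aperture":0.5, "tx":0.5317, "ty":-0.3651, "tz":0.1179, "rx":-0.0004, "ry":-0.0002, "rz":-0.285}, {"aperture":0.5, "tx":0.5317, "ty":-0.3651, "tz":0.1179, "rx":-0.0004, "ry":-0.0002, "rz":-0.285}, {"aperture":0.5, "tx":0.5317, "ty":-0.3651, "tz":0.1179, "rx":-0.0004, "ry":-0.0002, "rz":-0.285}]' | python3 -m handwheel 15; python3 go.py .4773 -.2325 .15
```

```text
clock: 1.1
tool_pos: [0.479, -0.2305, 0.1497]
eef_rot: [0.762, 0.648, 0.0, 0.0]
contact_force: [0.7, -0.4, 0.0]
opening: 0.501
finger_force: 0.0
[-0.0022 -0.0013 -0.0003] [0.0007 0.0004 0.0017] 1.1
```

```bash
echo '[{"aperture":0.5}, {"aperture":0.5}]' | python3 -m handwheel; python3 - <<'E'
from h import *
np.set_printoptions(precision=4,suppress=True)
im,d,w=cloud('wrist'); save(im,'pics/w1.png')
m=(w[...,2]>.078)&(w[...,2]<.094)&(np.hypot(w[...,0]-.477,w[...,1]+.232)<.03)
Q=w[m];print('wrist head',len(Q),Q.mean(0),np.mean([Q.min(0),Q.max(0)],0),Q.max(0)-Q.min(0),cv2.minEnclosingCircle((Q[:,:2]*1e3).astype(np.float32)))
s=get_state();print(s['tool_pos'])
E
python3 go.py .4773 -.2325 .058
```

```text
clock: 1.3
tool_pos: [0.4776, -0.2322, 0.1499]
eef_rot: [0.761, 0.648, -0.001, 0.0]
contact_force: [-0.5, -1.3, -0.3]
opening: 0.502
finger_force: 0.0
wrist head 1195 [ 0.479  -0.2296  0.0848] [ 0.479  -0.2306  0.0827] [0.0201 0.0202 0.0093] ((478.9111022949219, -230.5140380859375), 10.295063018798828)
[ 0.4767 -0.2338  0.15  ]
[0.0016 0.0005 0.092 ] [-0.0007  0.0023 -0.0003] 1.35
```

View pics/w1.png

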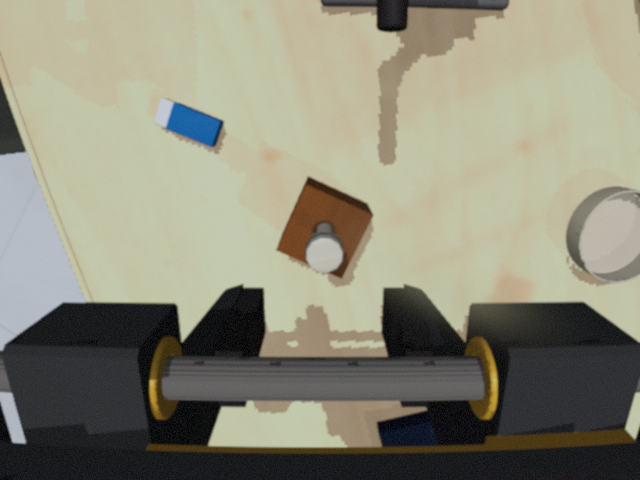

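The wrist view shows the pin head at (324,250), midway between the fingers. All three cameras agree on its position to 2 mm.

Scaled: 0.091 m / 0.75 = 0.1213, 0.001 m / 0.75 = 0.0013.

```bash
echo '[{"aperture":0.5, "tx":0.0013, "ty":0.0007, "tz":0.06}, {"aperture":0.5, "tx":0.0013, "ty":0.0007, "tz":0.1213}, {"aperture":0.5, "tx":0.0013, "ty":0.0007, "tz":0.1213}, {"aperture":0.5, "tx":0.0013, "ty":0.0007, "tz":0.1213}, {"aperture":0.15, "tx":0.0013, "ty":0.0007, "tz":0.1213}, {"aperture":0.15, "tx":0.0013, "ty":0.0007, "tz":0.1213}, {"aperture":0.15, "tx":0.0013, "ty":0.0007, "tz":0.1213}, {"aperture":0.15, "tx":0.0013, "ty":0.0007, "tz":0.1213}, {"aperture":0.15, "tx":0.0013, "ty":0.0007, "tz":0.1213}, {"aperture":0.15, "tx":0.0013, "ty":0.0007, "tz":0.1213}]' | python3 -m handwheel 25
```

```text
clock: 2.35
tool_pos: [0.4792, -0.2328, 0.0605]
eef_rot: [0.762, 0.647, 0.0, 0.002]
contact_force: [-0.3, 0.3, 7.9]
opening: 0.212
finger_force: 25.0
```

Scaled: -0.15 m / 0.75 = -0.2, -0.11 m / 0.75 = -0.1467.

```bash
echo '[{"aperture":0.1, "tz":-0.04}, {"aperture":0.1, "tz":-0.0933}, {"aperture":0.1, "tz":-0.1467}, {"aperture":0.1, "tz":-0.2}, {"aperture":0.1, "tz":-0.2}, {"aperture":0.1, "tz":-0.2}]' | python3 -m handwheel 25; python3 - <<'E'
from h import *
np.set_printoptions(precision=4,suppress=True)
s=get_state();T=s['tool_pos'];print(T,s['opening'],s['contact_force'])
im,d,w=cloud('side');save(im[80:440,180:460],'pics/s1.png')
m=(np.hypot(w[...,0]-T[0],w[...,1]-T[1])<.03)&(w[...,2]<T[2]-.004)&(w[...,2]>T[2]-.09)
Q=w[m];print(len(Q))
for a in np.arange(Q[:,2].min(),Q[:,2].max(),.01):
    S=Q[(Q[:,2]>=a)&(Q[:,2]<a+.01)]
    if len(S): print(len(S),S.mean(0),S[:,0].min(),S[:,0].max())
E
python3 go.py .5674 -.0403 .21
```

```text
clock: 2.95
tool_pos: [0.4781, -0.2325, 0.2099]
eef_rot: [0.762, 0.647, -0.0, 0.002]
contact_force: [-0.1, 0.7, -0.7]
opening: 0.21
finger_force: 25.0
[ 0.4781 -0.2325  0.2099] 0.21023831270681914 [-0.1087  0.6813 -0.7197]
189
20 [ 0.4766 -0.2338  0.1546] 0.4719006185315662 0.48144402881761106
37 [ 0.4767 -0.2344  0.1634] 0.47200083722126407 0.48174985789355257
33 [ 0.4764 -0.2351  0.174 ] 0.4725014809823317 0.4808266194977574
34 [ 0.4773 -0.2351  0.1841] 0.4720544970315206 0.48154834449012973
37 [ 0.4769 -0.2353  0.1938] 0.47214964051974445 0.4818840632710235
28 [ 0.4772 -0.2355  0.202 ] 0.47264600347640356 0.48215945519208336
[ 0.204   0.0577 -0.0016] [-0.0005  0.0017 -0.0001] 3.0
```

View pics/s1.png

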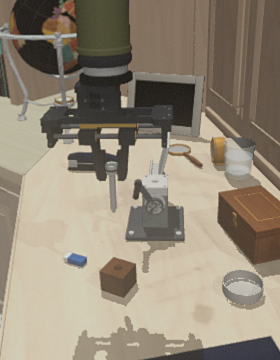

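The pin hangs vertically in the fingers, with its tip at crop (113,210). The park block is empty. Next I carry the pin over the hole.

Scaled: 0.204 m / 0.75 = 0.272, 0.13 m / 0.75 = 0.1733.

```bash
echo '[{"aperture":0.1, "tx":0.0533, "ty":0.0147}, {"aperture":0.1, "tx":0.1133, "ty":0.032}, {"aperture":0.1, "tx":0.1733, "ty":0.0493}, {"aperture":0.1, "tx":0.2333, "ty":0.0667}, {"aperture":0.1, "tx":0.272, "ty":0.0769}, {"aperture":0.1, "tx":0.272, "ty":0.0769, "tz":0.0267}, {"aperture":0.1, "tx":0.272, "ty":0.0769, "tz":0.048}, {"aperture":0.1, "tx":0.272, "ty":0.0769, "tz":0.048}, {"aperture":0.1, "tx":0.272, "ty":0.0769, "tz":0.048}]' | python3 -m handwheel 25; python3 - <<'E'
from h import *
np.set_printoptions(precision=4,suppress=True)
s=get_state();T=s['tool_pos'];print(T,s['opening'],s['contact_force'])
im,d,w=cloud('side');np.savez('side1.npz',im=im,w=w)
a=im[225:305,295:375];iw,dw,ww=cloud('wrist');np.savez('wr1.npz',im=iw,w=ww)
b=cv2.resize(iw,(533,400));a=cv2.resize(a,(400,400),interpolation=cv2.INTER_CUBIC)
save(np.hstack([a,cv2.resize(iw[100:460,140:500],(400,400))]),'pics/c2.png')
Q=w[(np.hypot(w[...,0]-T[0],w[...,1]-T[1])<.02)&(w[...,2]<T[2]-.01)&(w[...,2]>.11)]
print('pin',len(Q),Q.mean(0),Q.min(0),Q.max(0))
Q=w[230:310,300:370].reshape(-1,3);Q=Q[(abs(Q[:,2]-.1035)<.003)&(abs(Q[:,1]+.04)<.036)]
print('block side',cv2.minAreaRect((Q[:,:2]*1e3).astype(np.float32)))
E
python3 go.py .5674 -.0403 .17
```

```text
clock: 3.9
tool_pos: [0.5673, -0.0404, 0.1719]
eef_rot: [0.762, 0.647, -0.002, -0.0]
contact_force: [-0.3, -0.7, -1.2]
opening: 0.212
finger_force: 25.0
[ 0.5673 -0.0404  0.1719] 0.21154792671153225 [-0.2617 -0.7022 -1.1666]
pin 105 [ 0.5657 -0.0432  0.1381] [ 0.5613 -0.0479  0.1107] [ 0.5706 -0.0378  0.1615]
block side ((566.6341552734375, -41.6937255859375), (62.61007308959961, 52.114280700683594), 82.9415054321289)
[-0.     -0.0009  0.0032] [ 0.0008  0.0014 -0.0003] 4.0
```

View pics/c2.png

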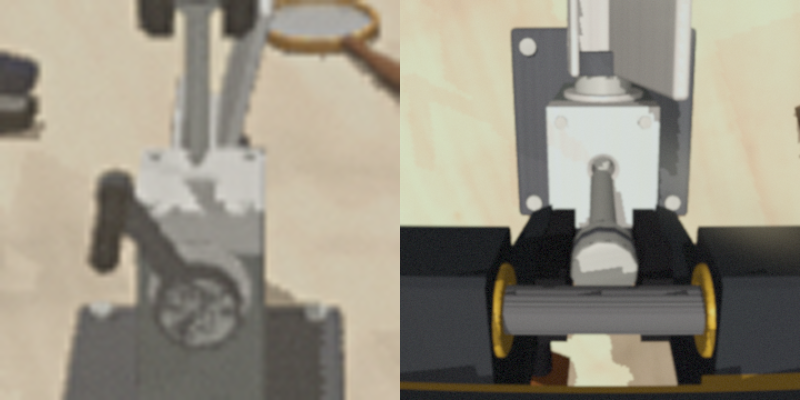

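The left (side) half shows the tip at (198,158), centred over the block top. The right (wrist) half shows the tip at (602,163) in the hole mouth. Lowering gently.

Scaled: 0.015 m / 0.75 = 0.02, 0.0005 m / 0.75 = 0.0007.

```bash
echo '[{"aperture":0.1, "ty":0.0007, "tz":0.0053}, {"aperture":0.1, "ty":0.0007, "tz":0.0107}, {"aperture":0.1, "ty":0.0007, "tz":0.016}, {"aperture":0.1, "ty":0.0007, "tz":0.02}, {"aperture":0.1, "ty":0.0007, "tz":0.02}]' | python3 -m handwheel 25
```

```text
clock: 4.5
tool_pos: [0.5683, -0.0405, 0.1576]
eef_rot: [0.762, 0.647, -0.001, 0.0]
contact_force: [0.3, -0.2, -0.8]
opening: 0.213
finger_force: 25.0
```

Scaled: 0.011 m / 0.75 = 0.0147, 0.008 m / 0.75 = 0.0107.

```bash
echo '[{"aperture":0.1, "tz":0.0053}, {"aperture":0.1, "tz":0.0107}, {"aperture":0.1, "tz":0.0147}, {"aperture":0.1, "tz":0.0147}]' | python3 -m handwheel 25
```

```text
clock: 4.9
tool_pos: [0.5684, -0.0404, 0.1465]
eef_rot: [0.762, 0.647, -0.001, 0.0]
contact_force: [0.6, 0.9, -0.8]
opening: 0.212
finger_force: 25.0
```

Scaled: -0.06 m / 0.75 = -0.08, -0.03 m / 0.75 = -0.04.

```bash
echo '[{"aperture":0.1, "tz":0.002}, {"aperture":0.1, "tz":0.002}, {"aperture":0.45, "tz":0.002}, {"aperture":0.45, "tz":0.002}, {"aperture":0.45, "tz":0.002}, {"aperture":0.45, "tz":0.002}, {"aperture":0.45, "tz":-0.04}, {"aperture":0.45, "tz":-0.08}, {"aperture":0.45, "tz":-0.08}, {"aperture":0.45, "tz":-0.08}]' | python3 -m handwheel 25; python3 - <<'E'
from h import *
np.set_printoptions(precision=4,suppress=True)
im,d,w=cloud('side')
Q=w[(np.hypot(w[...,0]-.5675,w[...,1]+.0403)<.02)&(w[...,2]<.19)&(w[...,2]>.108)]
print('pin',len(Q),Q.mean(0),Q.min(0),Q.max(0))
save(cv2.resize(im[200:320,270:400],None,fx=4,fy=4),'pics/s3.png')
P=w[250:300,305:325].reshape(-1,3)
for z0 in np.arange(.07,.14,.01):
    S=P[(P[:,2]>z0)&(P[:,2]<z0+.01)&(P[:,1]<-.09)]
    if len(S):print(z0,len(S),np.median(S,0),S[:,0].min(),S[:,0].max())
E
```

```text
clock: 5.9
tool_pos: [0.5688, -0.0404, 0.2074]
eef_rot: [0.762, 0.647, 0.0, 0.001]
contact_force: [-0.5, 0.3, -0.7]
opening: 0.45
finger_force: 0.0
pin 193 [ 0.5676 -0.0483  0.1478] [ 0.5592 -0.0581  0.108 ] [ 0.5776 -0.0376  0.1709]
0.10999999999999999 11 [ 0.5189 -0.134   0.118 ] 0.5152266496706822 0.5244729936542183
0.11999999999999998 86 [ 0.5227 -0.1169  0.1247] 0.5137372250211473 0.5324015987083528
```

View pics/s3.png

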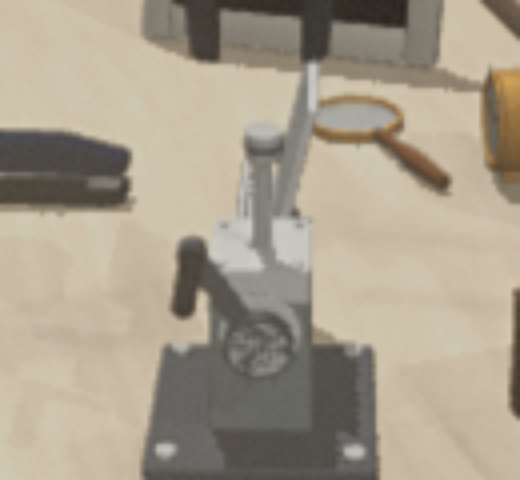

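The pin stands upright in the hole with its head top at z = 0.171, as it should. The lever leans about 0.58 rad. Moving over the grip.

Scaled: -0.08 m / 0.75 = -0.1067, 0.05 m / 0.75 = 0.0667.

```bash
python3 go.py .5223 -.112 .106;  echo '[{"aperture":0.32, "tx":-0.0533, "ty":-0.0227}, {"aperture":0.32, "tx":-0.1067, "ty":-0.0453}, {"aperture":0.32, "tx":-0.1067, "ty":-0.0453, "tz":0.04}, {"aperture":0.32, "tx":-0.1067, "ty":-0.0453, "tz":0.0667}, {"aperture":0.32, "tx":-0.1067, "ty":-0.0453, "tz":0.0667}, {"aperture":0.32, "tx":-0.1067, "ty":-0.0453, "tz":0.0667}]' | python3 -m handwheel 10; python3 go.py .5218 -.115 .106; python3 - <<'E'
from h import *
im,d,w=cloud('wrist');save(im[::1],'pics/w4.png')
E
```

```text
[-0.0777 -0.0337  0.1007] [-0.0001  0.002  -0.0001] 5.95
clock: 6.55
tool_pos: [0.5217, -0.1134, 0.1565]
eef_rot: [0.762, 0.647, -0.001, -0.0]
contact_force: [0.5, 0.1, 0.2]
opening: 0.319
finger_force: 0.0
[-0.0015  0.0004  0.0505] [-0.0012  0.0013  0.0007] 6.55
```

View pics/w4.png

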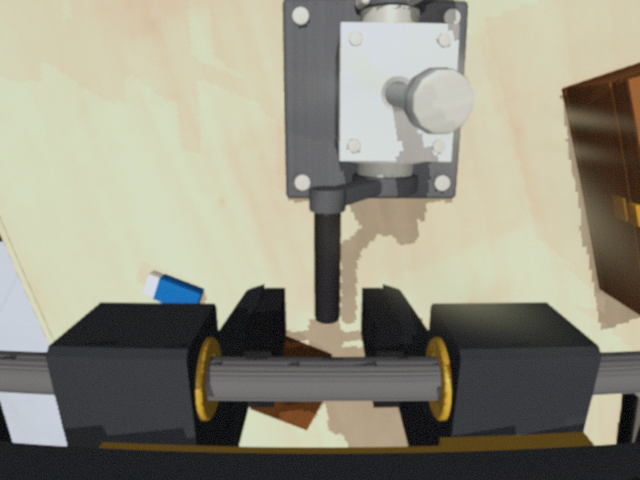

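The bar runs up column 327, between the fingers (285 to 362). The pin head is visible at (440,100). Descending and caging the bar.

Scaled: 0.0505 m / 0.75 = 0.0673, 0.025 m / 0.75 = 0.0333.

```bash
cat > mon.py <<'E'
from h import *
np.set_printoptions(precision=4,suppress=True)
s=get_state();T=np.array(s['tool_pos']);c,sn=np.cos(-.163),np.sin(-.163)
v=T-[.5674,-.0403,.07];rx=v[0]*c+v[1]*sn;ry=-v[0]*sn+v[1]*c
print('t',round(s['clock'],2),'rest x,y',round(rx*1e3,1),round(ry*1e3,1),'z',T[2].round(4),'ang',round(float(np.arcsin(rx/.06)),3),'F',np.array(s['contact_force']).round(1),'Frx',round(s['contact_force'][0]*c+s['contact_force'][1]*sn,1))
for n in ('wrist','top','side'):
    im,d,w=cloud(n);np.savez('m_'+n,im=im,w=w)
    Q=w[(np.hypot(w[...,0]-.5675,w[...,1]+.0403)<.014)&(w[...,2]<.19)&(w[...,2]>.11)]
    print(n,len(Q),np.percentile(Q[:,2],95) if len(Q) else None)
E
echo '[{"aperture":0.32, "tx":-0.002, "ty":0.0007, "tz":0.0333}, {"aperture":0.32, "tx":-0.002, "ty":0.0007, "tz":0.0673}, {"aperture":0.32, "tx":-0.002, "ty":0.0007, "tz":0.0673}, {"aperture":0.2, "tx":-0.002, "ty":0.0007, "tz":0.0673}, {"aperture":0.2, "tx":-0.002, "ty":0.0007, "tz":0.0673}, {"aperture":0.2, "tx":-0.002, "ty":0.0007, "tz":0.0673}]' | python3 -m handwheel 5; python3 mon.py
```

```text
clock: 7.2
tool_pos: [0.5234, -0.1155, 0.108]
eef_rot: [0.762, 0.647, 0.001, 0.002]
contact_force: [-0.7, 0.0, 0.8]
opening: 0.203
finger_force: 0.0
t 7.2 rest x,y -31.2 -81.3 z 0.108 ang -0.548 F [-0.7  0.   0.8] Frx -0.7
wrist 10092 0.17144513386222987
top 116 0.17272818428038766
side 42 0.1558636373199966
```

Scaled: 0.024 m / 0.75 = 0.032, 0.021 m / 0.75 = 0.028.

```bash
echo '[{"aperture":0.2, "ty":0.0027, "tz":-0.0016}, {"aperture":0.2, "ty":0.0055, "tz":-0.0033}, {"aperture":0.2, "ty":0.0091, "tz":-0.0051}, {"aperture":0.2, "ty":0.0127, "tz":-0.0068}, {"aperture":0.2, "ty":0.0164, "tz":-0.0083}, {"aperture":0.2, "ty":0.0203, "tz":-0.0095}, {"aperture":0.2, "ty":0.0241, "tz":-0.0105}, {"aperture":0.2, "ty":0.028, "tz":-0.0115}, {"aperture":0.2, "ty":0.032, "tz":-0.012}, {"aperture":0.2, "ty":0.032, "tz":-0.012}]' | python3 -m handwheel 5; python3 mon.py
```

```text
clock: 8.35
tool_pos: [0.5474, -0.1195, 0.1159]
eef_rot: [0.762, 0.647, 0.001, 0.001]
contact_force: [-0.8, 0.7, 1.0]
opening: 0.199
finger_force: 0.6
t 8.35 rest x,y -6.9 -81.4 z 0.1159 ang -0.115 F [-0.8  0.7  1. ] Frx -0.9
wrist 4220 0.17110583866154724
top 43 0.1724868145662232
side 69 0.16391105407615775
```

```bash
cat > lev.py <<'E'
from h import *
c,sn=np.cos(-.163),np.sin(-.163)
for n in ('wrist','top','side'):
    w=np.load(f'm_{n}.npz')['w'].reshape(-1,3)-[.5674,-.0403,.07]
    x=w[:,0]*c+w[:,1]*sn;y=-w[:,0]*sn+w[:,1]*c;z=w[:,2]
    for nm,m in (('bar',(abs(y+60)<8)&(z>.04)&(z<.072)&(abs(x)<.06)),('board',(y>.045)&(y<.15)&(np.hypot(x,z)>.06)&(np.hypot(x,z)<.105)&(z>-.02))):
        if m.sum()>5: print(n,nm,m.sum(),'angle from upright',np.percentile(np.arctan2(x[m],z[m]),[10,50,90]).round(3))
E
python3 lev.py; python3 - <<'E'
import numpy as np
for n in('top',):
    w=np.load(n+'0.npz')['w'];np.savez('m_'+n,w=w)
E
echo start; python3 lev.py | grep top
```

```text
top board 849 angle from upright [0.62  0.644 0.669]
side board 62 angle from upright [0.634 0.643 0.662]
start
top board 619 angle from upright [0.242 0.257 0.282]
```

Scaled: 0.0048 m / 0.75 = 0.0064, -0.0004 m / 0.75 = -0.0005.

```bash
cat > chk.py <<'E'
import sys; from h import *
s=get_state();T=np.array(s['tool_pos']);c,sn=np.cos(-.163),np.sin(-.163)
v=T-[.5674,-.0403,.07];rx=v[0]*c+v[1]*sn;f=s['contact_force'];F=f[0]*c+f[1]*sn
im,d,w=cloud('top')
Q=w[(np.hypot(w[...,0]-.5675,w[...,1]+.0403)<.014)&(w[...,2]<.19)&(w[...,2]>.11)];h=np.percentile(Q[:,2],90) if len(Q) else 0
p=w.reshape(-1,3)-[.5674,-.0403,.07];x=p[:,0]*c+p[:,1]*sn;y=-p[:,0]*sn+p[:,1]*c;z=p[:,2];r=np.hypot(x,z)
m=(y>.045)&(y<.15)&(r>.06)&(r<.105)&(z>-.02);b=np.median(np.arctan2(x[m],z[m]))-.84 if m.sum()>20 else np.nan
print('t %.2f tool ang %.3f z %.4f lever %.3f headtop %.4f n %d Fx %.1f Fz %.1f'%(s['clock'],np.arcsin(rx/.06),T[2],b,h,len(Q),F,f[2]))
sys.exit(h<.163 or abs(F)>8)
E
echo '[{"aperture":0.2, "ty":0.0032, "tz":-0.0004}, {"aperture":0.2, "ty":0.0064, "tz":-0.0005}, {"aperture":0.2, "ty":0.0064, "tz":-0.0005}]' | python3 -m handwheel >/dev/null; python3 chk.py && echo '[{"aperture":0.2, "ty":0.0032}, {"aperture":0.2, "ty":0.0064, "tz":-0.0001}, {"aperture":0.2, "ty":0.0064, "tz":-0.0001}]' | python3 -m handwheel >/dev/null && python3 chk.py && echo '[{"aperture":0.2, "ty":0.0032, "tz":0.0003}, {"aperture":0.2, "ty":0.0064, "tz":0.0005}, {"aperture":0.2, "ty":0.0064, "tz":0.0005}]' | python3 -m handwheel >/dev/null && python3 chk.py && echo '[{"aperture":0.2, "ty":0.0032, "tz":0.0004}, {"aperture":0.2, "ty":0.0063, "tz":0.0009}, {"aperture":0.2, "ty":0.0063, "tz":0.0009}]' | python3 -m handwheel >/dev/null && python3 chk.py && echo '[{"aperture":0.2, "ty":0.0032, "tz":0.0007}, {"aperture":0.2, "ty":0.0063, "tz":0.0015}, {"aperture":0.2, "ty":0.0063, "tz":0.0015}]' | python3 -m handwheel >/dev/null && python3 chk.py
```

```text
t 8.80 tool ang -0.053 z 0.1161 lever -0.136 headtop 0.1722 n 41 Fx -1.5 Fz 1.1False
```

Scaled: 0.0048 m / 0.75 = 0.0064, 0.0024 m / 0.75 = 0.0032.

```bash
sed -i 's/sys.exit(\(.*\))$/sys.exit(int(\1))/' chk.py
echo '[{"aperture":0.2, "ty":0.0032}, {"aperture":0.2, "ty":0.0064, "tz":-0.0001}, {"aperture":0.2, "ty":0.0064, "tz":-0.0001}]' | python3 -m handwheel >/dev/null && python3 chk.py && echo '[{"aperture":0.2, "ty":0.0032, "tz":0.0003}, {"aperture":0.2, "ty":0.0064, "tz":0.0005}, {"aperture":0.2, "ty":0.0064, "tz":0.0005}]' | python3 -m handwheel >/dev/null && python3 chk.py && echo '[{"aperture":0.2, "ty":0.0032, "tz":0.0004}, {"aperture":0.2, "ty":0.0063, "tz":0.0009}, {"aperture":0.2, "ty":0.0063, "tz":0.0009}]' | python3 -m handwheel >/dev/null && python3 chk.py && echo '[{"aperture":0.2, "ty":0.0032, "tz":0.0007}, {"aperture":0.2, "ty":0.0063, "tz":0.0015}, {"aperture":0.2, "ty":0.0063, "tz":0.0015}]' | python3 -m handwheel >/dev/null && python3 chk.py
```

```text
t 9.15 tool ang 0.034 z 0.1162 lever -0.049 headtop 0.1724 n 42 Fx -1.0 Fz 0.5
t 9.50 tool ang 0.114 z 0.1158 lever 0.031 headtop 0.1724 n 39 Fx -2.4 Fz 1.1
t 9.85 tool ang 0.192 z 0.1151 lever 0.110 headtop 0.1722 n 41 Fx -1.9 Fz 0.3
t 10.20 tool ang 0.272 z 0.1139 lever 0.187 headtop 0.1728 n 40 Fx -1.3 Fz 0.5
```

Scaled: 0.0046 m / 0.75 = 0.0061, 0.0023 m / 0.75 = 0.0031.

```bash
echo '[{"aperture":0.2, "ty":0.0031, "tz":0.0009}, {"aperture":0.2, "ty":0.0061, "tz":0.0019}, {"aperture":0.2, "ty":0.0061, "tz":0.0019}]' | python3 -m handwheel >/dev/null && python3 chk.py && echo '[{"aperture":0.2, "ty":0.0029, "tz":0.0012}, {"aperture":0.2, "ty":0.0059, "tz":0.0025}, {"aperture":0.2, "ty":0.0059, "tz":0.0025}]' | python3 -m handwheel >/dev/null && python3 chk.py && echo '[{"aperture":0.2, "ty":0.0029, "tz":0.0015}, {"aperture":0.2, "ty":0.0057, "tz":0.0028}, {"aperture":0.2, "ty":0.0057, "tz":0.0028}]' | python3 -m handwheel >/dev/null && python3 chk.py && echo '[{"aperture":0.2, "ty":0.0028, "tz":0.0017}, {"aperture":0.2, "ty":0.0055, "tz":0.0033}, {"aperture":0.2, "ty":0.0055, "tz":0.0033}]' | python3 -m handwheel >/dev/null && python3 chk.py && echo '[{"aperture":0.2, "ty":0.0027, "tz":0.002}, {"aperture":0.2, "ty":0.0052, "tz":0.0039}, {"aperture":0.2, "ty":0.0052, "tz":0.0039}]' | python3 -m handwheel >/dev/null && python3 chk.py && echo '[{"aperture":0.2, "ty":0.0024, "tz":0.0021}, {"aperture":0.2, "ty":0.0048, "tz":0.0041}, {"aperture":0.2, "ty":0.0048, "tz":0.0041}]' | python3 -m handwheel >/dev/null && python3 chk.py
```

```text
t 10.55 tool ang 0.353 z 0.1125 lever 0.267 headtop 0.1720 n 42 Fx -0.3 Fz -0.4
t 10.90 tool ang 0.431 z 0.1106 lever 0.345 headtop 0.1717 n 46 Fx -1.0 Fz -0.2
t 11.25 tool ang 0.511 z 0.1085 lever 0.422 headtop 0.1652 n 96 Fx -0.7 Fz -0.1
t 11.60 tool ang 0.590 z 0.1059 lever 0.498 headtop 0.1307 n 94 Fx -1.3 Fz -0.1
```

The pin has dropped and there is no load on the lever. Lifting straight out of the cage and checking.

Scaled: -0.1 m / 0.75 = -0.1333, -0.07 m / 0.75 = -0.0933.

```bash
echo '[{"aperture":0.32, "ty":-0.0027}, {"aperture":0.32, "ty":-0.0027}, {"aperture":0.32, "ty":-0.0027, "tz":-0.04}, {"aperture":0.32, "ty":-0.0027, "tz":-0.0933}, {"aperture":0.32, "ty":-0.0027, "tz":-0.1333}, {"aperture":0.32, "ty":-0.0027, "tz":-0.1333}, {"aperture":0.32, "ty":-0.0027, "tz":-0.1333}]' | python3 -m handwheel 5; python3 mon.py; python3 chk.py; python3 - <<'E'
from h import *
import numpy as np
a=np.load('m_wrist.npz')['im'];b=np.load('m_side.npz')['im']
save(np.hstack([cv2.resize(b[200:320,260:380],(400,400)),cv2.resize(a[0:400,120:520],(400,400))]),'pics/c5.png')
for n in('top','side','wrist'):
    w=np.load(f'm_{n}.npz')['w'];Q=w[(np.hypot(w[...,0]-.5675,w[...,1]+.0403)<.02)&(w[...,2]<.19)&(w[...,2]>.11)]
    if len(Q):
        t=Q[Q[:,2]>np.percentile(Q[:,2],90)-.004];print(n,len(Q),Q.max(0),t.mean(0),t.min(0),t.max(0))
E
```

```text
clock: 12.35
tool_pos: [0.5852, -0.1257, 0.2067]
eef_rot: [0.762, 0.647, 0.0, 0.002]
contact_force: [-1.1, -0.4, -0.7]
opening: 0.321
finger_force: 0.0
t 12.35 rest x,y 31.4 -81.4 z 0.2067 ang 0.551 F [-1.1 -0.4 -0.7] Frx -1.0
wrist 1310 0.12947532936274808
top 93 0.13159299371449798
side 93 0.12849959575609102
t 12.50 tool ang 0.526 z 0.2048 lever 0.497 headtop 0.1310 n 93 Fx -1.0 Fz 0.0
top 93 [ 0.57444504 -0.02945649  0.13318023] [ 0.56594953 -0.03928458  0.12929972] [ 0.55599088 -0.0482636   0.12695826] [ 0.57444504 -0.03066794  0.13318023]
side 93 [ 0.57631583 -0.02931166  0.12875932] [ 0.56575898 -0.04138077  0.1273642 ] [ 0.55708189 -0.04958927  0.12436815] [ 0.57457773 -0.02931166  0.12875932]
wrist 1310 [ 0.57754576 -0.02860798  0.13040397] [ 0.56736096 -0.03842152  0.12822044] [ 0.55747914 -0.04808088  0.12550792] [ 0.57696221 -0.02860798  0.13040397]
```

View pics/c5.png

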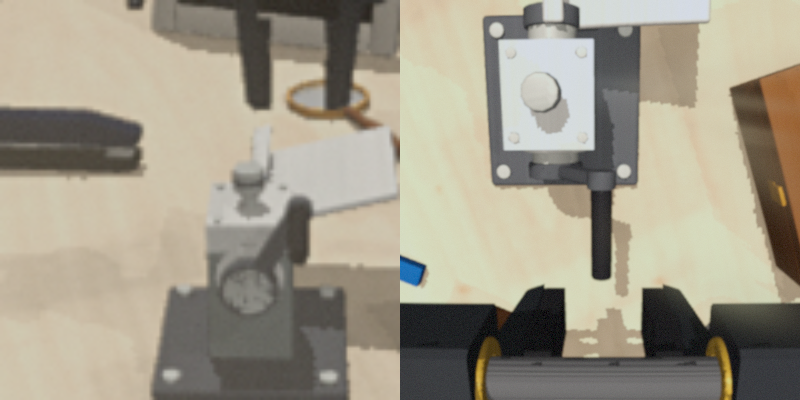

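The side crop (left) shows the head at (248,172), just above the block. The wrist crop (right) shows it at (540,92) with the lever leaning away and free. Moving over the head with the fingers shut.

Scaled: 0.081 m / 0.75 = 0.108, -0.031 m / 0.75 = -0.0413.

```bash
python3 go.py .567 -.0398 .14;  echo '[{"aperture":0, "tx":0.0533, "ty":-0.0207}, {"aperture":0, "tx":0.108, "ty":-0.0413}, {"aperture":0, "tx":0.108, "ty":-0.0413}, {"aperture":0, "tx":0.108, "ty":-0.0413, "tz":0.04}, {"aperture":0, "tx":0.108, "ty":-0.0413, "tz":0.08}, {"aperture":0, "tx":0.108, "ty":-0.0413, "tz":0.088}, {"aperture":0, "tx":0.108, "ty":-0.0413, "tz":0.088}, {"aperture":0, "tx":0.108, "ty":-0.0413, "tz":0.088}]' | python3 -m handwheel 20; python3 go.py .567 -.0398 .13
```

```text
[ 0.082  -0.0305  0.0647] [-0.0017  0.0016  0.0002] 12.55
clock: 13.35
tool_pos: [0.568, -0.0407, 0.1407]
eef_rot: [0.762, 0.647, 0.0, 0.001]
contact_force: [-0.6, 1.0, 0.4]
opening: 0.003
finger_force: 0.0
[ 0.0007 -0.0012  0.0107] [ 0.0019  0.0011 -0.0002] 13.35
```

Scaled: 0.012 m / 0.75 = 0.016, 0.011 m / 0.75 = 0.0147.

```bash
echo '[{"aperture":0, "tz":0.004}, {"aperture":0, "tz":0.008}, {"aperture":0, "tz":0.012}, {"aperture":0, "tz":0.0147}, {"aperture":0, "tz":0.016}, {"aperture":0, "tz":0.016}]' | python3 -m handwheel | egrep 'tool_pos|contact'; echo '[{"aperture":0, "tz":0.0007}, {"aperture":0, "tz":0.0013}, {"aperture":0, "tz":0.0013}]' | python3 -m handwheel| egrep 'tool_pos|contact'
```

```text
tool_pos: [0.5675, -0.0405, 0.1283]
contact_force: [-0.4, 0.1, 3.4]
tool_pos: [0.5675, -0.0406, 0.1274]
contact_force: [-1.2, -0.1, 4.8]
```

Scaled: 0.001 m / 0.75 = 0.0013, 0.0005 m / 0.75 = 0.0007.

```bash
echo '[{"aperture":0, "tz":0.0007}, {"aperture":0, "tz":0.0013}, {"aperture":0, "tz":0.0013}]' | python3 -m handwheel | egrep 'tool_pos|contact'; echo '[{"aperture":0, "tz":0.0007}, {"aperture":0, "tz":0.0013}, {"aperture":0, "tz":0.0013}]' | python3 -m handwheel| egrep 'tool_pos|contact'
```

```text
tool_pos: [0.5675, -0.0407, 0.1262]
contact_force: [-0.3, 0.3, 4.1]
tool_pos: [0.5675, -0.0407, 0.1252]
contact_force: [-1.5, 0.8, 4.6]
```

Scaled: 0.001 m / 0.75 = 0.0013, 0.0005 m / 0.75 = 0.0007.

```bash
echo '[{"aperture":0, "tz":0.0007}, {"aperture":0, "tz":0.0013}, {"aperture":0, "tz":0.0013}]' | python3 -m handwheel | egrep 'tool_pos|contact'; echo '[{"aperture":0, "tz":0.0007}, {"aperture":0, "tz":0.0013}, {"aperture":0, "tz":0.0013}]' | python3 -m handwheel| egrep 'tool_pos|contact'
```

```text
tool_pos: [0.5675, -0.0407, 0.1241]
contact_force: [-0.1, 1.0, 4.8]
tool_pos: [0.5675, -0.0407, 0.123]
contact_force: [-1.2, 0.4, 2.9]
```

Scaled: 0.001 m / 0.75 = 0.0013, 0.0005 m / 0.75 = 0.0007.

```bash
echo '[{"aperture":0, "tz":0.0007}, {"aperture":0, "tz":0.0013}, {"aperture":0, "tz":0.0013}]' | python3 -m handwheel | egrep 'tool_pos|contact'; echo '[{"aperture":0, "tz":0.0007}, {"aperture":0, "tz":0.0013}, {"aperture":0, "tz":0.0013}]' | python3 -m handwheel| egrep 'tool_pos|contact'
```

```text
tool_pos: [0.5675, -0.0407, 0.1221]
contact_force: [-0.9, 0.8, 4.6]
tool_pos: [0.5676, -0.0408, 0.121]
contact_force: [-0.6, -0.9, 3.4]
```

The rows are not in the units I measure in: shifts go in shares of 0.75 m and turns go in shares of 4 rad. I convert before sending: 0.001 m / 0.75 = 0.0013, 0.0005 m / 0.75 = 0.0007.

```bash
echo '[{"aperture":0, "tz":0.0007}, {"aperture":0, "tz":0.0013}, {"aperture":0, "tz":0.0013}]' | python3 -m handwheel | egrep 'tool_pos|contact'
```

```text
tool_pos: [0.5677, -0.0408, 0.1208]
contact_force: [-2.0, -0.1, 11.3]
```

Scaled: 0.001 m / 0.75 = 0.0013, 0.0005 m / 0.75 = 0.0007.

```bash
echo '[{"aperture":0, "tz":0.0007}, {"aperture":0, "tz":0.0013}, {"aperture":0, "tz":0.0013}]' | python3 -m handwheel | egrep 'tool_pos|contact'; echo '[{"aperture":0, "tz":0.0004}, {"aperture":0, "tz":0.0007}, {"aperture":0, "tz":0.0007}]' | python3 -m handwheel | egrep 'tool_pos|contact'
```

```text
tool_pos: [0.5678, -0.0408, 0.1206]
contact_force: [-3.5, 0.3, 17.9]
tool_pos: [0.5678, -0.0408, 0.1206]
contact_force: [-4.7, -0.8, 20.7]
```

The force now rises without further travel, so the head is on the block. Retreating and verifying.

Scaled: -0.12 m / 0.75 = -0.16, -0.1 m / 0.75 = -0.1333.

```bash
echo '[{"aperture":0, "tz":-0.0053}, {"aperture":0, "tz":-0.0533}, {"aperture":0, "tz":-0.12}, {"aperture":0, "tx":-0.0667, "ty":-0.0533, "tz":-0.16}, {"aperture":0, "tx":-0.1333, "ty":-0.1067, "tz":-0.16}, {"aperture":0, "tx":-0.1333, "ty":-0.1067, "tz":-0.16}, {"aperture":0, "tx":-0.1333, "ty":-0.1067, "tz":-0.16}]' | python3 -m handwheel; python3 mon.py; python3 - <<'E'
from h import *
np.set_printoptions(precision=4,suppress=True)
for n in('top','side','wrist'):
    w=np.load(f'm_{n}.npz')['w'];Q=w[(np.hypot(w[...,0]-.5675,w[...,1]+.0403)<.012)&(w[...,2]<.19)&(w[...,2]>.108)]
    B=w[(abs(w[...,0]-.567)<.022)&(abs(w[...,1]+.0403)<.025)&(np.hypot(w[...,0]-.5675,w[...,1]+.0403)>.017)&(abs(w[...,2]-.104)<.006)]
    if len(Q):
        t=Q[Q[:,2]>np.percentile(Q[:,2],90)-.004];print(n,len(Q),t.mean(0),'block top',np.median(B[:,2]))
a=np.load('m_top.npz')['im'];b=np.load('m_side.npz')['im']
save(np.hstack([cv2.resize(b[200:340,220:380],(400,350)),cv2.resize(a[140:340,180:480],(400,350))]),'pics/c6.png')
E
```

```text
clock: 17.65
tool_pos: [0.4677, -0.1307, 0.2382]
eef_rot: [0.765, 0.645, -0.003, 0.0]
contact_force: [0.4, -0.7, 0.0]
opening: 0.006
finger_force: 0.0
t 17.65 rest x,y -83.8 -105.4 z 0.2382 ang nan F [ 0.4 -0.7  0. ] Frx 0.5
wrist 1032 0.12112442126190921
top 87 0.12321245069244406
side 69 0.12038783616778062
top 88 [ 0.5659 -0.0396  0.1205] block top 0.10424110869719411
side 74 [ 0.5658 -0.0419  0.1191] block top 0.10335884515259099
wrist 1038 [ 0.5665 -0.0383  0.1198] block top 0.10379384931188824mon.py:5: RuntimeWarning: invalid value encountered in arcsin
  print('t',round(s['clock'],2),'rest x,y',round(rx*1e3,1),round(ry*1e3,1),'z',T[2].round(4),'ang',round(float(np.arcsin(rx/.06)),3),'F',np.array(s['contact_force']).round(1),'Frx',round(s['contact_force'][0]*c+s['contact_force'][1]*sn,1))
```

View pics/c6.png

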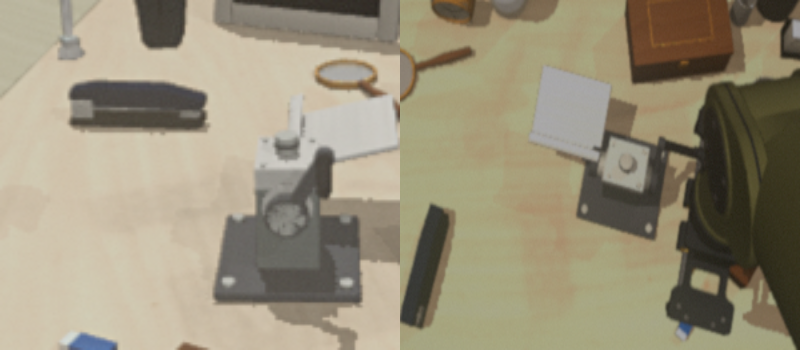

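The head top lies 16 mm above the block top in all three cameras, so the pin is home. In the crops the head sits flush at (287,140) left and (626,160) right, and the stapler and eraser are in place.

```bash
python3 -c "from plant import finish_job; print(finish_job())"
```

```text
the job is handed in; nothing more can be done
None
```

The page rest is locked: the pin dropped through the axle's cross-hole with no force on the lever, its head is fully home on the block, and the job was handed in at about 18 s.

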